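# Pack the potter's tool case and shut it

### The job

Get the tool case ready to put away: slide the wooden rib that sticks out over the case's side wall in, without lifting it out, and lay the liner tool from the table in the case too, so that both lie flat inside and nothing stands above the rim. Only then close the lid fully, gently and without letting it slam. Leave the needle tool, the tape roll and the cup where they are.

Things in the scene. Friction and masses are not known exactly. Their poses are not given: they have to be found in the camera images.
- case: Open plywood tool case with steel corner plates, fixed to the table. Outside 206 (x) x 226 (y) x 42 mm high; walls and floor 8 mm, so the inside is 190 x 210 mm and 34 mm deep, with no dividers. Origin: centre of its underside, on the table. Its x axis points away from the robot towards the hinge side, y to the left along the hinge, z up; the rim is at z = 42 mm. Its yaw on the table varies within about 0.3 rad.
- lid (a joint): Angle of the lid in rad about the hinge: 0 shut flat on the rim, growing as it opens; pi/2 stands upright, more leans away from the robot; limit 1.9. The hinge is stiff: the lid stays where it is left and must be pushed all the way. It starts standing open, between about 1.6 and 1.8.
- lid_hinge (a point): Middle of the lid's hinge line: on the case's far upper edge, at x = 103 mm, y = 0, z = 42 mm of the case. The lid is a plywood panel 8 mm thick, 206 mm from hinge to free edge and 226 mm wide; its underside lies on the rim when shut, its outer face is then 50 mm above the table.
- lid_handle (a point): Tip of the lid's small dark steel knob, on the lid's outer face 176 mm from the hinge line, in the middle of the width; it stands 35 mm out from the outer face, about 30 mm across at most. The lid can also be pushed on the bare panel beside it.
- rib: Wooden rib: a flat piece of wood 52 (x) x 112 (y) x 9 mm thick (z), 30 g. Origin: centre of its underside; y along its length. It lies with its +y end on the floor in the rear half of the case and slants up at about 0.43 rad over the case's right (-y) wall, the -y end sticking out some 15 to 20 mm past the wall's outside. Pushed inward along the case's +y at that end, it slides in and drops flat.
- rib_raised_end (a point): Point in the middle of the rib's -y end, on its upper face: the end that sticks out at the start.
- liner: Liner tool to be packed: a straight greyish shaft of even thickness with a short blunt nib at one end, no needle, 13 (x) x 135 (y) x 13 (z) mm, 30 g, lying on the table to the right of the case. Origin: middle of its length, on the underside; y along its length.
- needle: Needle tool, to be left alone: 150 mm long along y, a wooden handle 11 mm thick with a bare thin needle; lies near the liner tool, on either side of it. Origin: middle of its length, on the underside.
- tape: Roll of masking tape lying flat, 105 mm across, 20 mm high, to be left alone. Origin: centre of its underside.
- cup: Small terracotta cup, 65 mm across, 50 mm high, to be left alone. Origin: centre of its underside.
There are look-alikes about, which are no part of the job. What is shaped like the liner but pink or purple is not meant.

How it is judged:
On the way:
1. with the lid still open, the rib and the liner tool both lie flat in the case, wholly below the rim and at rest (x of liner in the frame of case between -0.095 and 0.095 m and y of liner in the frame of case between -0.105 and 0.105 m and z of each of liner, rib in the frame of case below 0.025 m and angle between liner's own y axis and vertical between 1.37 and 1.77 rad and x of rib in the frame of case between -0.095 and 0.095 m and y of rib in the frame of case between -0.105 and 0.105 m and x of rib_raised_end in the frame of case between -0.1 and 0.1 m and y of rib_raised_end in the frame of case between -0.11 and 0.11 m and z of rib_raised_end in the frame of case below 0.038 m and angle between rib's own y axis and vertical between 1.37 and 1.77 rad and linear speed of each of liner, rib below 0.03 m/s and value of joint lid above 1.2 rad), for 0.2 s.
At the end, for the whole second after the job is handed in: The lid is shut (less than 0.03 rad open); the rib and the liner tool lie inside the case, below the rim and level within about 0.2 rad, at rest; needle tool, tape roll and cup are within 30 mm of where they stood (x of liner in the frame of case between -0.095 and 0.095 m and y of liner in the frame of case between -0.105 and 0.105 m and z of each of liner, rib in the frame of case below 0.025 m and angle between liner's own y axis and vertical between 1.37 and 1.77 rad and x of rib in the frame of case between -0.095 and 0.095 m and y of rib in the frame of case between -0.105 and 0.105 m and x of rib_raised_end in the frame of case between -0.1 and 0.1 m and y of rib_raised_end in the frame of case between -0.11 and 0.11 m and z of rib_raised_end in the frame of case below 0.038 m and angle between rib's own y axis and vertical between 1.37 and 1.77 rad and linear speed of each of liner, rib below 0.03 m/s and value of joint lid below 0.03 rad and distance of each of needle, tape, cup from where it was at the start of the episode below 0.03 m); the robot touches nothing.
It fails at once if the rib is lifted out of the case (its middle more than 85 mm above the table) (height (world z) of rib above 0.085 m).
It fails at once if the lid slams (closes faster than 2.5 rad/s) (velocity of joint lid below -2.5 rad/s).
It fails at once if the needle tool, the tape roll or the cup is shifted by more than 30 mm (distance of any of needle, tape, cup from where it was at the start of the episode above 0.03 m).
It also fails if it takes over 69 s, if anything falls off the work surface, if the arm or the gripper's body presses on something with over 40 N, if the wrist force passes 120 N, or if a joint passes its speed limit or range.

### The arm

A 6-joint arm with a two-finger parallel gripper is mounted at the origin on a cart in front of the work surface, level with it; the furniture and walls round the work are solid. World frame = base frame: x ahead of the robot, y to its left, z up, the work surface at z = 0. Lengths are in m, angles in rad, forces in N, time in s.
With the tool pointing down it reaches from about 0.275 to 0.825 m from the base axis. Payload 4.9 kg.
Tool frame: the origin (TCP) lies midway between the tips of the shut fingers; the grasp point (between the pads) lies 19 mm behind it (grip_point_offset is the distance from the TCP to the grasp point, in m); z points along the fingers, x is the direction in which the jaws open and shut, and the axes are right-handed (so a half turn about z gives the same grasp; the last joint's range is limited). The gripper opens to 85 mm and grips with 20 to 120 N. Pads are 22 mm wide; open, the fingers measure 114 mm over their backs; the gripper's body (76 mm by 85 mm) begins 54 mm behind the grasp point. The pads swing forward as they close: fully open they stand 13 mm farther back than shut.
Start: joints at [-1.459, 0.326, -0.193, 1.052, 0, 1.437], TCP at [0.134, -0.533, 0.231] pointing down, gripper open.
Joint ranges: [-2.65, 2.65], [-0.97, 1.79], [-1.3, 1.35], [-1.93, 2.1], [-1.47, 1.37], [-3.14, 3.14]. Speed limits (rad/s): [2.57, 2.57, 3.14, 3.14, 3.14, 3.14].

### API

Orientations are given as a rotation vector (axis times angle).
In Python, from cell import * gives the robot as it stands. Calls block until the motion is done:
- movep(position, orientation): joint-space move of the TCP to a pose.
- move_l(position, velocity=0.15, rot=None, until_force=None): straight line of the TCP; rot=None keeps the orientation; velocity is the mean speed in m/s. With until_force (N) it stops when the force on the tool has changed by that much, and returns True; else False.
- set_joints(angles): joint-space move.
- let_go() and grab(newtons=None): open the fingers fully, or close them until they stop; newtons is the grip in N (None keeps the last).
- sleep(seconds).
- ik(position, orientation): joint angles nearest the present ones, or None.
- get_state(): the state.
- grab_frame(name): name is "side" or "top"; returns a dict with "img" (480x640x3 uint8, red, green, blue), "fx", "fy", "cx", "cy" (pixels), "cam_to_world" (4x4, takes a point from camera to world coordinates). Camera axes: x right, y down, z forward; pixel columns grow to the right and rows downward; lengths in m; the calibration is good to about 2 mm. A picture is of the moment at which its call begins. There is no depth.
A pose or a line that the arm cannot do raises MotionError and nothing moves.
- sign_off(): hands the job in, once; it reports no verdict.
Trained networks look in the newest picture that a camera, given by its name, has taken for a name from the list of things; names that differ only in an ending like _2 or _b are one class to them, and where a whole thing is asked for, a point or a joint stands for the part that bears it (a point fixed in the world has none). Each returns a list of dicts, best first, with "score" (0 to 1); they miss things now and then, are a little off and sometimes report something else, mostly with a low value. They report only what shows in the picture. A call takes as long as a camera call. They do not tell look-alikes from the thing itself.
- spot_in(camera, name): "centre" ([column, row] in pixels, amid what is visible of it).
- silhouettes(camera, name): "mask" (480x640 bool, what is visible of it) and "centre" ([column, row] in pixels, amid what is visible of it).
- tip_of(camera, name): "centre" ([column, row] in pixels: a listed point, or the origin of a listed thing).
The state is a dict: "clock": time; "q": joint angles; "joint_velocities": joint speeds; "tau": joint torques, N m; "position": TCP position; "eef_rot": TCP orientation; "contact_force": force on the tool from outside, world axes, zero at the start; "wrist_torque": the same for the moment, N m; "finger_gap": opening from 0.0 (shut) to 1.0 (fully open).
Only numpy, scipy, OpenCV 4.12 (cv2) and the standard library are available. Lean on these libraries where they do the work, as an engineer would, in place of code of your own. Each camera call takes 0.05 s, during which the arm holds its last target.

## Working session

There is one attempt and no reset: what is moved stays moved. The work goes in short steps, each a Python script; the robot and the scene stay as the last script left them, time stands still between calls to the robot, and variables do not carry over. Pictures are saved under pics/ and viewed, and the job is handed in when it is done.

```bash
ls; mkdir -p pics; python3 - <<'E'
from cell import *
import cv2
s=get_state();print(s)
for n in("side","top"):
    f=grab_frame(n);cv2.imwrite(f"pics/{n}0.png",f["img"][:,:,::-1])
    print(n,f["fx"],f["fy"],f["cx"],f["cy"],f["cam_to_world"].tolist() if hasattr(f["cam_to_world"],'tolist') else f["cam_to_world"])
    for o in ("case","lid","lid_hinge","lid_handle","rib","rib_raised_end","liner","needle","tape","cup"):
        try: print(o,[(x["centre"],round(x["score"],2)) for x in tip_of(n,o)][:4])
        except Exception as e: print(o,e)
E
```

```text
pics
{'clock': 0.0, 'q': array([-1.45918969e+00,  3.26933549e-01, -1.93593078e-01,  1.05200347e+00,
       -8.29982740e-06,  1.43659465e+00]), 'joint_velocities': array([ 0.00016291,  0.00227024, -0.00262213, -0.00034222, -0.00023778,
        0.00038756]), 'tau': array([-1.11514149e-03, -4.43398619e+01,  2.62438613e+01,  1.55796617e-02,
       -3.01202517e-04,  4.56345745e-06]), 'position': array([ 0.13377892, -0.53287618,  0.23050398]), 'eef_rot': array([-2.47604885e+00,  1.93158778e+00,  1.91242732e-03]), 'contact_force': array([0.30317111, 0.39916103, 0.19364714]), 'wrist_torque': array([ 0.03094502, -0.02309708, -0.03077229]), 'finger_gap': 0.9965893505603619}
side 535.0788349804636 535.0788349804636 317.0337279157026 240.08388965182994 [[-0.8052994832618502, -0.34148552553795747, 0.48464458947383515, -0.014137010253801279], [-0.5928671869083381, 0.46537872230237964, -0.6572146860163719, 0.6484618871821793], [-0.0011139773745303327, -0.8165845214527824, -0.5772248074867707, 0.7421562965041653], [0.0, 0.0, 0.0, 1.0]]
case [([288.2, 315.6], 0.62)]
lid it knows: case, cup, lid_handl
[... 531 characters left out ...]
0.0039153357187920864, -0.010469720217900222, -0.11305941314098111], [0.010107563442213929, -0.08324086656018809, -0.9964781960964176, 1.1417359304888839], [0.0, 0.0, 0.0, 1.0]]
case [([240.1, 252.7], 0.89), ([347.3, 145.3], 0.6)]
lid it knows: case, cup, lid_handle, lid_hinge, liner, needle, rib, rib_raised_end, tape
lid_hinge [([239.7, 206.6], 0.94)]
lid_handle [([235.9, 156.6], 0.73)]
rib [([276.0, 249.7], 0.94)]
rib_raised_end [([298.7, 249.1], 0.71), ([427.7, 266.7], 0.46)]
liner [([252.1, 145.2], 0.81), ([371.5, 337.1], 0.74), ([359.4, 217.2], 0.73), ([377.0, 274.9], 0.68)]
needle [([429.1, 267.4], 0.5)]
tape [([348.1, 145.8], 0.56)]
cup [([410.8, 163.9], 0.59), ([239.5, 160.3], 0.31)]
```

View pics/top0.png

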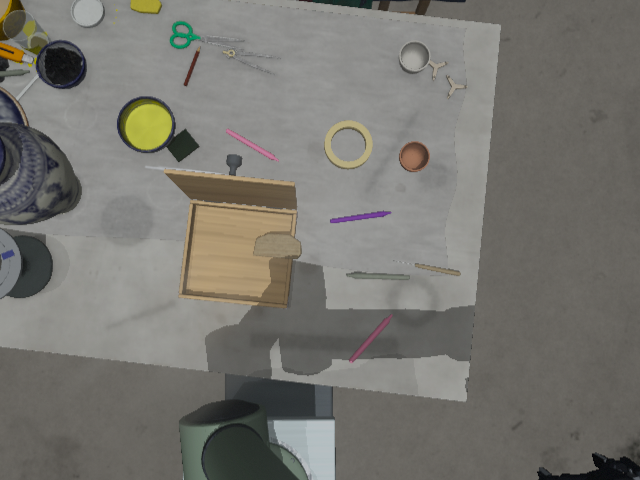

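View pics/side0.png

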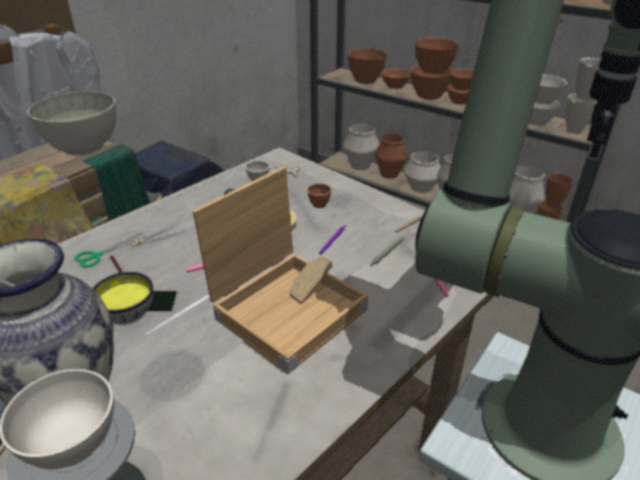

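The top view shows the case at (240,252), the rib over its right wall at (277,246), the grey liner at (378,275), and the needle tool to the right of it (400–460,267). Next I'll refine the positions.

```bash
cat > h.py <<'E'
from cell import *
import numpy as np, cv2
from scipy.spatial.transform import Rotation as R
def ray(f,px):
    T=np.array(f["cam_to_world"]);d=T[:3,:3]@np.array([(px[0]-f["cx"])/f["fx"],(px[1]-f["cy"])/f["fy"],1]);return T[:3,3],d
def at_z(f,px,z):
    o,d=ray(f,px);return o+d*(z-o[2])/d[2]
def proj(f,p):
    T=np.array(f["cam_to_world"]);c=T[:3,:3].T@(np.array(p)-T[:3,3]);return np.array([c[0]/c[2]*f["fx"]+f["cx"],c[1]/c[2]*f["fy"]+f["cy"]])
def down(ang,tilt=0):  # jaw x axis at angle ang in world, tool pointing down
    c,s=np.cos(ang),np.sin(ang)
    M=np.array([[c,s,0],[s,-c,0],[0,0,-1]]).T
    return R.from_matrix(M).as_rotvec()
E
python3 - <<'E'
from h import *
f=grab_frame("top");im=f["img"][:,:,::-1].copy()
cv2.imwrite("pics/c0.png",cv2.resize(im[140:320,165:310],None,fx=4.0,fy=3.3,interpolation=cv2.INTER_CUBIC)[:600])
cv2.imwrite("pics/l0.png",cv2.resize(im[205:300,320:475],None,fx=5,fy=5,interpolation=cv2.INTER_CUBIC))
for px in [(180,297),(289,306),(190,203),(297,212)]: print(px,at_z(f,px,.042))
for n,z in(("liner",.0065),("needle",.006),("rib",.03)):
  for m in silhouettes("top",n):
    ys,xs=np.nonzero(m["mask"]);pts=np.c_[xs,ys].astype(np.float32)
    r=cv2.minAreaRect(pts);b=cv2.boxPoints(r)
    W=np.array([at_z(f,p,z)[:2] for p in b])
    print(n,m["score"],r,len(xs),W.round(4).tolist(),at_z(f,r[0],z).round(4))
for p in tip_of("top","tape")+tip_of("top","cup"): print(p,at_z(f,p["centre"],0))
E
```

```text
(180, 297) [0.40800251 0.15702078 0.042     ]
(289, 306) [ 0.38841916 -0.06745993  0.042     ]
(190, 203) [0.60341378 0.13940759 0.042     ]
(297, 212) [ 0.58368043 -0.08428641  0.042     ]
liner 0.86 ((250.6470489501953, 144.08824157714844), (56.08003616333008, 5.316454887390137), 30.963754653930664) 270 [[0.7653, 0.0731], [0.7755, 0.0672], [0.7111, -0.038], [0.701, -0.032]] [0.7381 0.0175 0.0065]
liner 0.69 ((379.0029296875, 275.8667297363281), (60.074058532714844, 7.198223114013672), 1.2730300426483154) 376 [[0.444, -0.1941], [0.4594, -0.1946], [0.456, -0.3235], [0.4406, -0.3228]] [ 0.45   -0.2587  0.0065]
liner 0.6 ((369.42919921875, 338.93804931640625), (5.268036842346191, 55.97289276123047), 41.18592834472656) 245 [[0.2765, -0.1927], [0.3644, -0.2721], [0.357, -0.2805], [0.2693, -0.201]] [ 0.3166 -0.2364  0.0065]
liner 0.58 ((358.89239501953125, 216.42642211914062), (8.047266006469727, 58.84947204589844), 79.3803482055664) 357 [[0.5754, -0.1529], [0.5986, -0.2784], [0.5813, -0.2813], [0.5582, -0.156]] [ 0.5784 -0.2171  0.0065]
needle 0.72 ((437.0682678222656, 268.7013244628906), (47.07173538208008, 5.626325607299805), 12.875000953674316) 218 [[0.4704, -0.3333], [0.4821, -0.3362], [0.4592, -0.4345], [0.4474, -0.4315]] [ 0.4648 -0.3839  0.006 ]
needle 0.53 ((413.75006103515625, 156.25), (28.284271240234375, 30.405588150024414), 45.0) 735 [[0.7089, -0.2932], [0.7567, -0.3412], [0.712, -0.3841], [0.6645, -0.3361]] [ 0.7105 -0.3386  0.006 ]
rib 0.92 ((278.3861389160156, 245.1385955810547), (48.1598014831543, 23.880891799926758), 5.710593223571777) 1016 [[0.4954, 0.008], [0.5455, 0.0033], [0.535, -0.0977], [0.4849, -0.0925]] [ 0.5152 -0.0447  0.03  ]
{'centre': [347.6, 143.7], 'score': 0.72} [ 0.74029891 -0.19466991  0.        ]
{'centre': [408.6, 162.6], 'score': 0.89} [ 0.69776327 -0.32822743  0.        ]
```

```bash
sleep 1
```

```text
(no output)
```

View pics/c0.png

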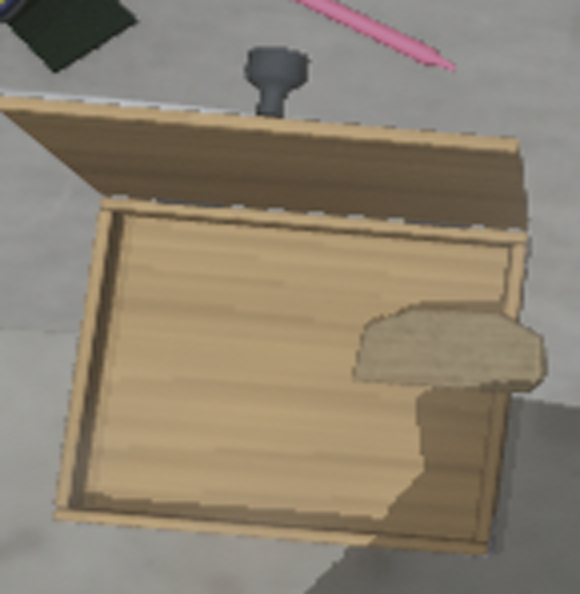

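View pics/l0.png

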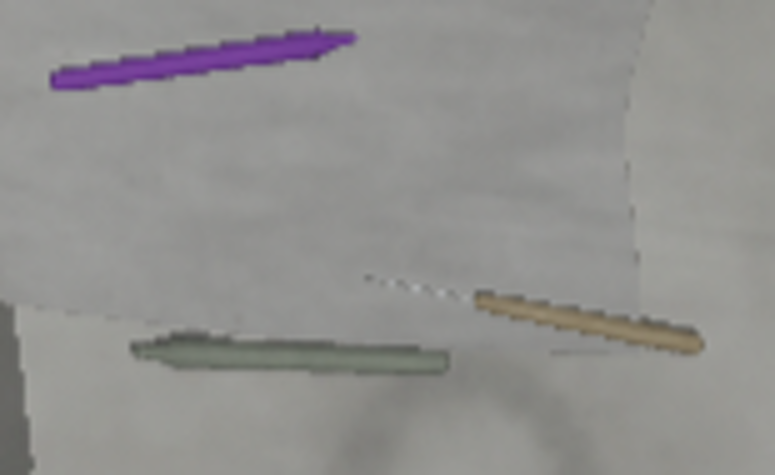

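```bash
python3 - <<'E'
from h import *
from scipy.optimize import least_squares
f=grab_frame("top");g=grab_frame("side")
obs=np.array([(178.8,297),(287,307.3),(190.8,201.5),(296.3,211.8)])
loc=np.array([(-.103,.113),(-.103,-.113),(.103,.113),(.103,-.113)])
def C(v,l): c,s=np.cos(v[2]),np.sin(v[2]); return np.array([v[0]+c*l[0]-s*l[1],v[1]+s*l[0]+c*l[1],l[2]])
fun=lambda v: np.concatenate([proj(f,C(v,(*l,.042)))-o for l,o in zip(loc,obs)])
r=least_squares(fun,[.495,.036,-.088]);v=r.x;print(v,r.fun.round(1))
print("hinge",at_z(f,(239.7,206.6),.042),C(v,(.103,0,.042)),proj(g,C(v,(.103,0,.042))))
a=f["img"][:,:,::-1].copy();b=g["img"][:,:,::-1].copy()
for im,F in((a,f),(b,g)):
  for z in(.042,):
    for s in ((.103,.113),(.095,.105)):
      p=[proj(F,C(v,(sx*s[0],sy*s[1],z))) for sx,sy in((1,1),(1,-1),(-1,-1),(-1,1))]
      cv2.polylines(im,[np.int32(np.array(p)*16)],True,(0,0,255),1,cv2.LINE_AA,4)
  for th,co in((1.6,(255,0,0)),(1.7,(0,255,0)),(1.8,(255,255,0))):
    q=[proj(F,C(v,(.103-.206*np.cos(th),y,.042+.206*np.sin(th)))) for y in(-.113,.113)]
    cv2.line(im,*[tuple(int(t) for t in x) for x in q],co,1)
A=cv2.resize(a[140:320,165:325],None,fx=3.3,fy=3.3);B=cv2.resize(b[160:370,180:400],None,fx=2.8,fy=2.8)
cv2.imwrite("pics/f_top.png",A);cv2.imwrite("pics/f_side.png",B)
# rib end: triangulate
t=[x["centre"] for x in tip_of("top","rib_raised_end")][0];s=[x["centre"] for x in tip_of("side","rib_raised_end")][0]
o1,d1=ray(f,t);o2,d2=ray(g,s);k=np.linalg.lstsq(np.c_[d1,-d2],o2-o1,rcond=None)[0]
P=(o1+d1*k[0]+o2+d2*k[1])/2;print("rib end",P,np.linalg.norm(o1+d1*k[0]-o2-d2*k[1]))
c,sn=np.cos(v[2]),np.sin(v[2]);d=P[:2]-v[:2];print("in case",c*d[0]+sn*d[1],-sn*d[0]+c*d[1])
t=tip_of("top","lid_handle")[0]["centre"];s=tip_of("side","lid_handle")[0]["centre"]
o1,d1=ray(f,t);o2,d2=ray(g,s);k=np.linalg.lstsq(np.c_[d1,-d2],o2-o1,rcond=None)[0]
P=(o1+d1*k[0]+o2+d2*k[1])/2;print("knob",P,np.linalg.norm(o1+d1*k[0]-o2-d2*k[1]))
for th in(1.6,1.7,1.8): print(th,C(v,(.103-.176*np.cos(th)+.043*np.sin(th),0,.042+.176*np.sin(th)+.043*np.cos(th))))
print(get_state()["clock"])
E
```

```text
[ 0.4962335   0.03776883 -0.10169517] [-0.6  1.4  0.4  1.7 -0.9 -1.7  1.1 -1.5]
hinge [0.59547576 0.03554895 0.042     ] [0.59870135 0.02731228 0.042     ] [256.9948736 275.4821194]
rib end [ 0.50724478 -0.08456676  0.07276202] 0.0007701623169647878
in case 0.02337389461206877 -0.12058567928941566
knob [0.65676713 0.02052637 0.20843346] 0.0007603185814318515
1.6 [0.64657352 0.02242706 0.21666937]
1.7 [0.66368211 0.02068117 0.21099269]
1.8 [0.68014143 0.01900155 0.20362749]
1.6
```

```bash
sleep 1
```

```text
(no output)
```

View pics/f_top.png

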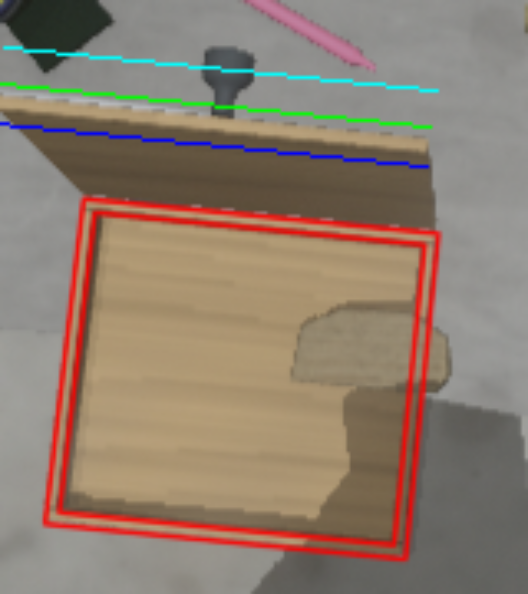

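View pics/f_side.png

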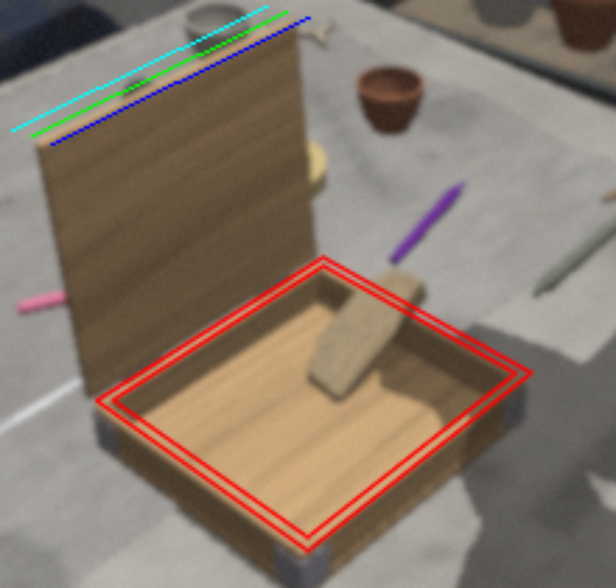

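```bash
cat >> h.py <<'E'
V=(.495,.037,-.10)
def C(l,v=V):
    c,s=np.cos(v[2]),np.sin(v[2]); return np.array([v[0]+c*l[0]-s*l[1],v[1]+s*l[0]+c*l[1],l[2]])
def inC(p,v=V):
    c,s=np.cos(v[2]),np.sin(v[2]);d=np.array(p)[:2]-v[:2];return np.array([c*d[0]+s*d[1],-s*d[0]+c*d[1],p[2]])
def best(p,ang):
    q0=get_state()["q"];o=[]
    for a in(ang,ang+np.pi):
        r=down(a);q=ik(p,r)
        if q is not None:o.append((np.abs(np.array(q)-q0).max(),r))
    return min(o,key=lambda t:t[0])[1]
def snap(tag,crop=None,k=1):
    f=grab_frame(tag[:3] if tag.startswith("top") else "side");im=f["img"][:,:,::-1]
    if crop: im=cv2.resize(im[crop[1]:crop[3],crop[0]:crop[2]],None,fx=k,fy=k)
    cv2.imwrite(f"pics/{tag}.png",im);return f
E
python3 - <<'E'
from h import *
grab(30)
a=C((.023,-.165,.12));r=best(a,V[2])
movep(a,r); 
print(move_l(C((.023,-.165,.046)),.15,until_force=10))
print(move_l(C((.023,-.109,.046)),.05,until_force=25),inC(get_state()["position"]),get_state()["contact_force"],get_state()["clock"])
snap("side1",(180,160,400,370),2.8);snap("top1",(165,140,325,320),3.3)
E
```

```text
False
False [ 0.02306866 -0.10927197  0.04601758] [-1.1184246   1.56208863 -0.38531553] 6.2833
```

```bash
sleep 1
```

```text
(no output)
```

View pics/side1.png

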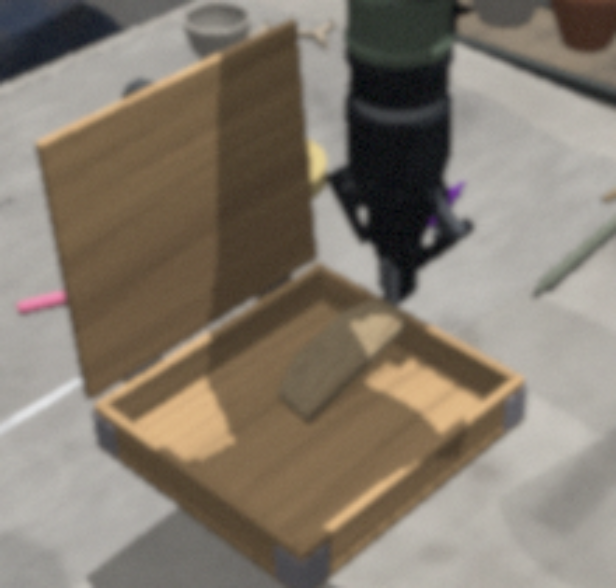

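The rib has slid in but its end still rests on the wall at about (375,315), so I'll keep pushing.

```bash
python3 - <<'E'
from h import *
print(move_l(C((.023,-.088,.046)),.04,until_force=25),inC(get_state()["position"]),get_state()["contact_force"])
sleep(.2);snap("side2",(180,160,400,370),2.8)
print(get_state()["clock"])
E
```

```text
False [ 0.02303312 -0.08784371  0.04601162] [0.23134707 0.50857739 0.85926005]
7.3083
```

```bash
sleep 1
```

```text
(no output)
```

View pics/side2.png

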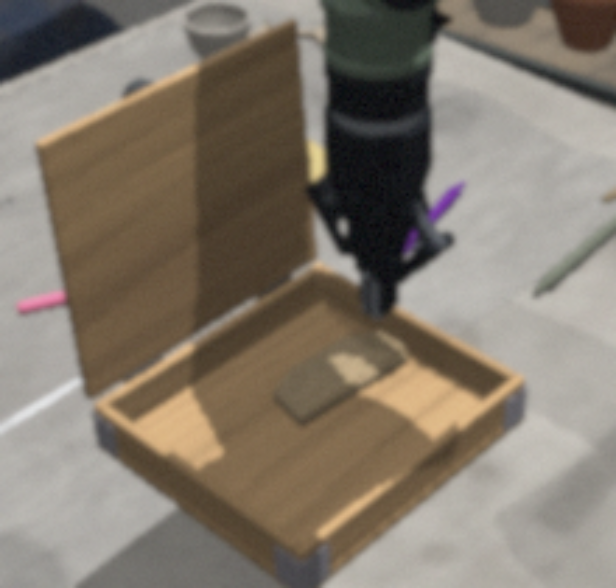

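The rib has dropped in and looks flat. Next is the liner.

```bash
python3 - <<'E'
from h import *
move_l(C((.023,-.10,.13)),.2)
snap("side3",(180,160,400,370),2.8);
p=np.array([.4505,-.252,.13]);r=best(p,-.026)
movep(p,r);let_go()
f=snap("top3")
print(move_l([p[0],p[1],.03],.15,until_force=8),move_l([p[0],p[1],.004],.05,until_force=8),get_state()["position"])
grab(30);s=get_state();print(s["finger_gap"],s["position"],s["clock"])
move_l([p[0],p[1],.13],.1);sleep(.2);s=get_state();print(s["finger_gap"],s["contact_force"])
snap("side4")
E
```

```text
False False [ 0.45039387 -0.25193837  0.00379869]
0.14242046251428475 [ 0.4506865  -0.25213131  0.00422734] 11.7083
0.1400719196274264 [-0.5403804  -0.06860885  0.1793204 ]
```

```bash
sleep 1
```

```text
(no output)
```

View pics/side3.png

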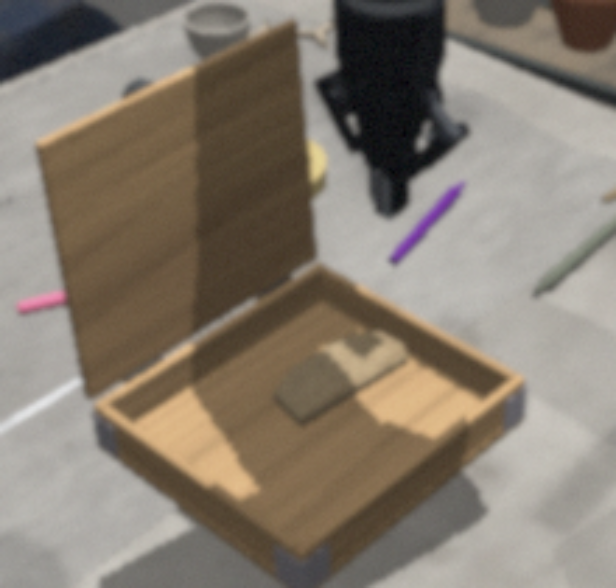

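View pics/side4.png

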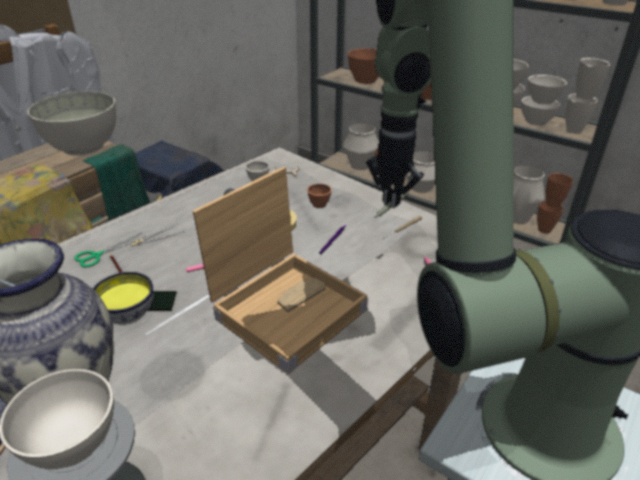

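```bash
python3 - <<'E'
from h import *
a=C((-.032,.031,.13));r=best(a,V[2])
move_l(a,.25,rot=r)
print(move_l(C((-.032,.031,.05)),.15,until_force=8),move_l(C((-.032,.031,.0135)),.04,until_force=6),get_state()["position"])
let_go();sleep(.2)
move_l(C((-.032,.031,.15)),.2)
print(get_state()["clock"])
move_l(C((-.05,-.15,.25)),.35)
snap("side5",(180,160,400,370),2.8);snap("top5",(165,140,325,320),3.3)
print(get_state()["clock"])
E
```

```text
False False [0.466446   0.07104295 0.01364499]
18.2833
19.125
```

```bash
sleep 1
```

```text
(no output)
```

View pics/side5.png

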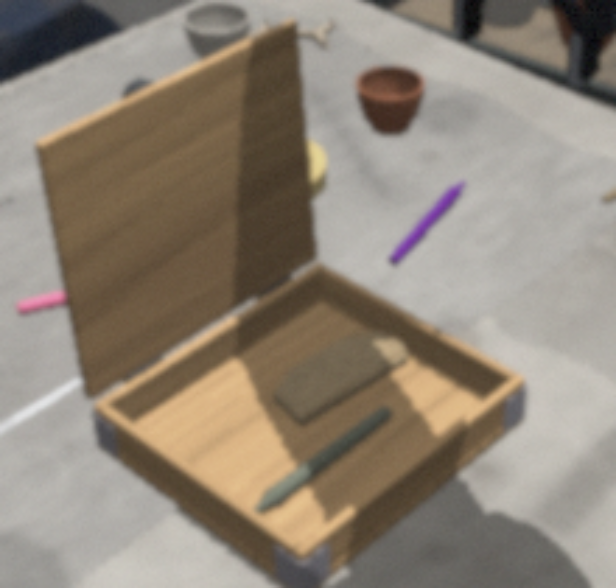

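View pics/top5.png

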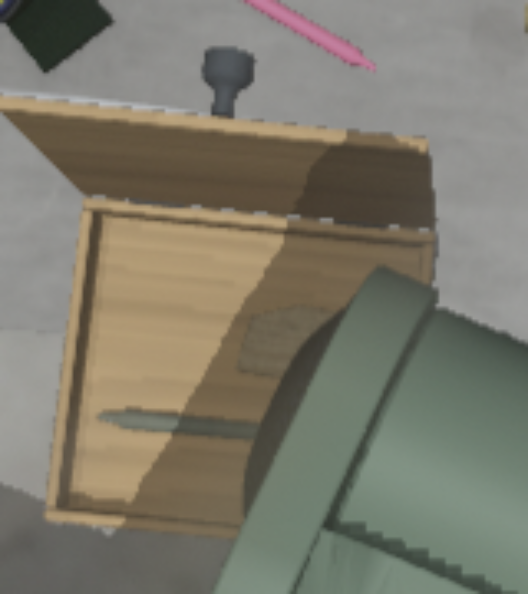

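```bash
python3 - <<'E'
from h import *
f=grab_frame("side")
e=[x for x in tip_of("side","rib_raised_end")];print([(x["score"],inC(at_z(f,x["centre"],.017)).round(3)) for x in e])
e=[x for x in tip_of("side","rib")];print([(x["score"],inC(at_z(f,x["centre"],.008)).round(3)) for x in e])
e=[x for x in tip_of("side","liner")];print([(x["score"],inC(at_z(f,x["centre"],.008)).round(3)) for x in e])
grab(30)
move_l(C((-.05,-.15,.40)),.35)
a=C((.19,-.068,.40));
r=best(a,V[2]+np.pi/2)
for k in (.19,.15,.1,.06,.0,-.06): print(k,ik(C((k,-.068,.207 if k>.1 else .1)),r) is not None)
movep(a,r);print(get_state()["q"])
move_l(C((.19,-.068,.207)),.2,until_force=8)
print(get_state()["position"],get_state()["clock"])
snap("side6",(150,50,470,370),1.8);snap("top6",(100,50,420,370),1.8)
E
```

```text
[(0.7, array([ 0.026, -0.107,  0.017])), (0.5, array([ 0.423, -0.202,  0.017]))]
[(0.73, array([ 0.032, -0.044,  0.008]))]
[(0.89, array([-0.039,  0.024,  0.008])), (0.7, array([ 0.108, -0.233,  0.008])), (0.59, array([-0.155, -0.279,  0.008]))]
0.19 True
0.15 True
0.1 True
0.06 True
0.0 True
-0.06 True
[-1.82148346e-01  5.77269874e-01  6.21660912e-01  1.61680395e+00
 -2.11167933e-04 -8.10126492e-02]
[ 0.67799376 -0.04991736  0.20874389] 23.0
```

```bash
sleep 1
```

```text
(no output)
```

View pics/side6.png

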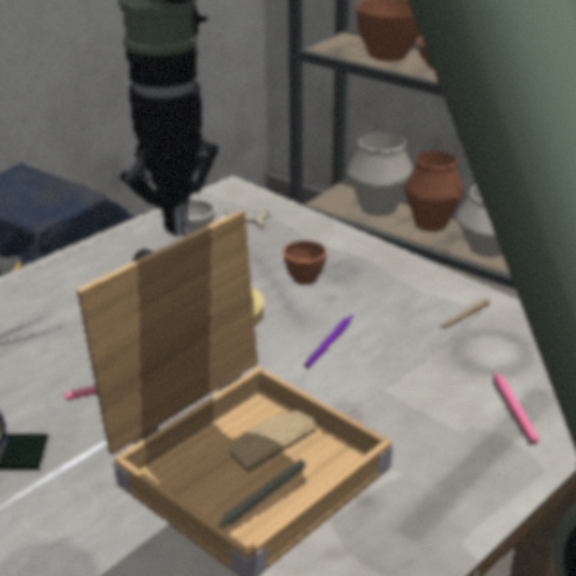

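View pics/top6.png

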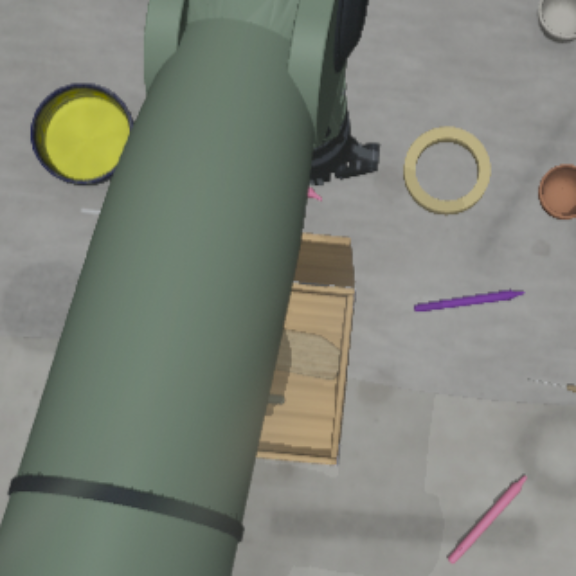

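```bash
python3 - <<'E'
from h import *
rr=.165;F0=get_state()["contact_force"];mx=0
ths=list(np.arange(1.62,.06,-.13))
for i,th in enumerate(ths):
    x=.103-rr*np.cos(th)+.008*np.sin(th)+.011; z=.042+rr*np.sin(th)+.008*np.cos(th)
    try: hit=move_l(C((x,-.068,z)),.10,until_force=35)
    except Exception as e: print("err",th,e);break
    F=get_state()["contact_force"]-F0
    print(round(th,2),hit,F.round(1),round(get_state()["clock"],1))
    if hit: break
snap("side7",(150,50,470,370),1.8)
E
```

```text
1.62 False [-0.6 -0.4 -0.3] 23.9
1.49 False [-0.5 -0.3  0. ] 24.2
1.36 False [-0.7  0.1  0.3] 24.6
1.23 False [-1.2 -0.4 -0.1] 24.9
1.1 False [-1.  -1.2 -0.6] 25.3
0.97 False [-0.7  0.  -0.5] 25.7
0.84 False [-0.7 -0.4 -0.2] 26.1
0.71 False [ 0.   0.2 -0.8] 26.4
0.58 False [-0.7 -0.5  0.2] 26.8
0.45 False [-1.9  0.1 -0.5] 27.1
0.32 False [-1.3 -0.1 -0.2] 27.5
0.19 False [-0.4  0.3 -0.4] 27.9
```

```bash
sleep 1
```

```text
(no output)
```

View pics/side7.png

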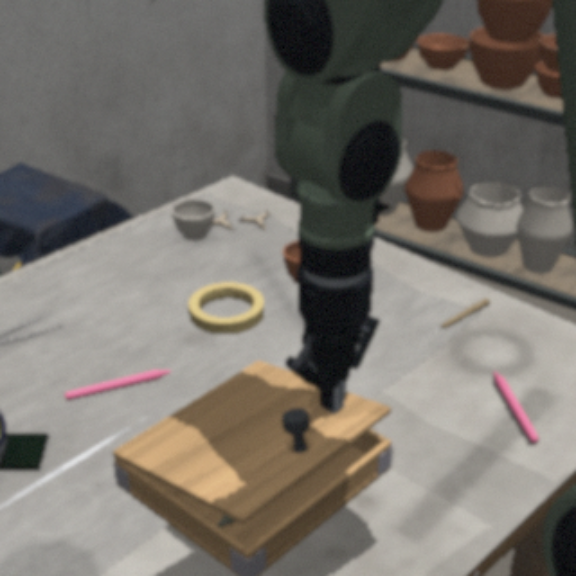

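The lid is nearly down, at about 0.2 rad. I'll press it shut gently.

```bash
python3 - <<'E'
from h import *
x=.103-.168+.011
print(move_l(C((x,-.068,.0445)),.03,until_force=12),inC(get_state()["position"]),get_state()["contact_force"])
sleep(.3);print(get_state()["position"][2])
move_l(C((x,-.068,.2)),.15)
move_l(C((x-.02,-.25,.3)),.3)
f=snap("side8",(150,50,470,370),1.8);snap("top8")
# lid edge check overlay
im=f["img"][:,:,::-1].copy()
for z,c in((.042,(0,0,255)),(.050,(0,255,0))):
    p=[proj(f,C((sx*.103,sy*.113,z))) for sx,sy in((1,1),(1,-1),(-1,-1),(-1,1))]
    cv2.polylines(im,[np.int32(np.array(p)*16)],True,c,1,cv2.LINE_AA,4)
cv2.imwrite("pics/ov8.png",cv2.resize(im[230:380,190:390],None,fx=3.8,fy=3.8))
s=get_state();print(s["contact_force"],s["clock"])
E
```

```text
True [-0.05292194 -0.06799704  0.05045311] [-1.16421434  0.91825166  9.2947532 ]
0.050443845217600036
[-0.03868542  0.17723887 -0.1111463 ] 31.2917
```

```bash
sleep 1
```

```text
(no output)
```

View pics/ov8.png

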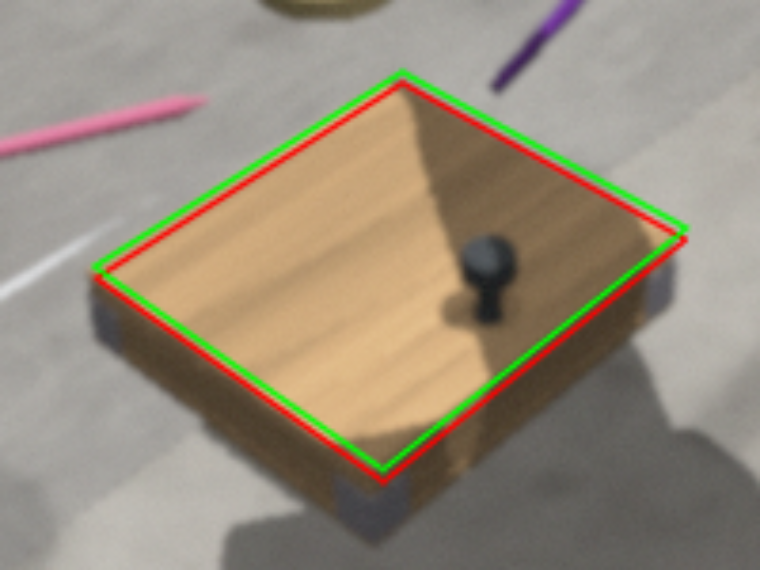

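View pics/top8.png

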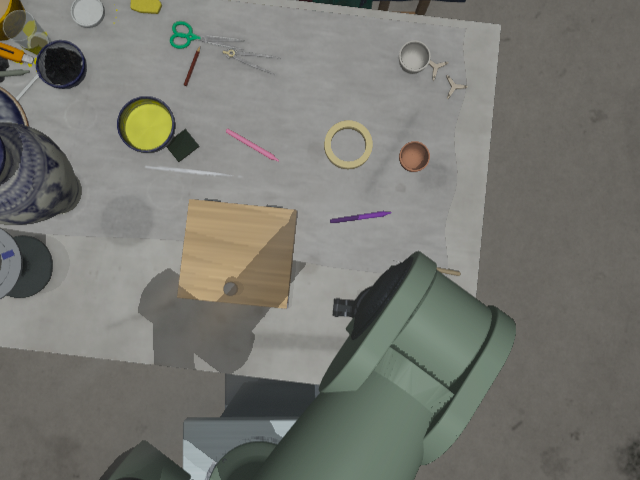

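The lid lies flat: the fingertip stopped at z = 50.4 mm against the expected 50 mm. The needle tool, tape and cup have not moved, and the arm is clear.

```bash
python3 -c "
from cell import *
sign_off()"
```

```text
the job is handed in; nothing more can be done
```

The tool case is packed and shut, and I handed the job in. The last clock reading before hand-in was 31.3 s of the 69 s allowed; the hand-in itself gives no verdict.

- **Rib:** I pushed its raised end in with shut fingers and it dropped flat, without being lifted. The pictures showed it flat inside the right wall. The network put its end at y = -0.107 m, 2 mm beyond the wall's inner face. Its estimate for the rib's middle (y = -0.044 m) instead puts that end inside, near -0.10 m. I took the difference as measurement error, since the limit is -0.11 m.
- **Liner:** I gripped the grey liner and laid it flat in the front half of the case, at about x = -0.04, y = 0.02 m in the case frame.
- **Lid:** I swung it down from behind in small steps at roughly 0.4 rad/s, then pressed it gently until the force reached 12 N. The fingertip stopped at z = 50.4 mm, where 50 mm means fully shut, so it is open by about 0.003 rad. The side picture matched a shut lid.
- **Other things:** the final top picture shows the tape and cup where they started. The needle tool's handle was only partly visible behind the arm, and what showed had not moved. The arm was clear of everything, with no force on the tool.

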